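# Wipe the brass offcuts off the key cutter's plate and put the scraper away

## Task

Take up the scraper and, holding its block flat on the sloping steel plate, wipe all four brass offcuts sideways off the end of the plate into the open tray, without touching them with the gripper. Then put the scraper away: thread its rod through the eye of the wooden rest, lay the block flat on the rest and let go. Leave the other things on the bench where they are.

Things in the scene. Friction and masses are not known exactly. Their poses are not given: they have to be found in the camera images.
- scraper: Loose scraper, 0.25 kg. Wooden block, rubber foot: 120 (its x) x 26 (y) x 30 mm high; a steel rod, 10 mm thick with a round tip, sticks 75 mm out of its +x end, axis 18 mm above the underside. Origin: centre of the block's underside, z up. Starts upright on the bench, left or right of the plate, rod pointing away from the robot within 20 degrees
- scraper_grip (a point): where to take the scraper: on the grip ridge on top of the block, 70 (x) x 18 (y) x 32 mm high, from 30 to 62 mm above the underside; this point is 54 mm above the scraper's origin. Fingers close along the scraper's y, on the ridge's long sides
- scraper_tip (a point): the tip of the scraper's rod, 135 mm from the scraper's origin along its +x and 18 mm above its underside
- plate: Fixed steel plate sloping at 28 degrees, low edge towards the robot: 140 mm up the slope (its x) by 240 mm across (its y). Origin: centre of the upper surface, 100 mm above the bench; x up the slope, y level, z the normal. Its two ends (y = +-120 mm) and high edge are open; a lip 10 mm high, inner face at x = -72 mm, runs along the low edge. Nothing stands over it
- tray: Fixed open steel tray 180 (x) x 115 (y) x 42 mm high, walls 3 mm, set lower than the plate and reaching 15 mm under one end of it: the plate's +y or -y end, changing from start to start. (At the other end stands a solid dark wooden block of the same outer size.) Origin: centre of the tray's underside, on the bench
- rest: Fixed rest for the scraper, across the plate from the scraper's start: light wooden block 130 (x) x 60 (y) x 30 mm high, and past its +x end an upright steel plate with the eye. Origin: centre of the block's underside; +x points away from the robot within 12 degrees. With the scraper's origin over this origin and its block on the wood, the rod is centred in the eye, 35 mm out beyond it
- eye (a point): centre of the eye's mouth on the robot's side, 90 mm along x from the rest's origin and 48 mm above the bench: a round hole along x, 19 mm in diameter with a small chamfer, in a steel plate 10 mm thick and 56 mm wide, top 73 mm above the bench. The rod goes in along the rest's +x
- offcut0: oblong offcut 34 x 24 x 8 mm, 45 g, made of bare brass, lies on the sloping plate at the start; origin at the centre of its underside
- offcut1: nearly square offcut 28 x 26 x 9 mm, 45 g, made of bare brass, lies on the sloping plate at the start; origin at the centre of its underside
- offcut2: L-shaped offcut 34 x 26 x 8 mm, 45 g, made of bare brass, lies on the sloping plate at the start; origin at the centre of its underside
- offcut3: six-sided offcut 28 mm across its corners, 9 mm thick, 45 g, made of bare brass, lies on the sloping plate at the start; origin at the centre of its underside
- padlock: bystander: padlock 96 x 52 mm, 24 mm high, lying at the right side; origin under the centre of its case
- screwdriver: bystander: screwdriver lying at the left side
- hammer: bystander: hammer lying behind the plate
- tin: bystander: closed tin 72 mm across, 100 mm high, behind the plate
- wrench: bystander: wrench lying at the back left
- mug: bystander: ceramic mug 76 mm across, 85 mm high, at the back right

How it is judged:
By the outcome, as a careful person would: the job done as asked, in the order asked, and still so for the second after the job is handed in, with the robot touching nothing.
It also fails if it takes over 58 s, if anything falls off the work surface, if the arm or the gripper's body presses on something with over 40 N, if the wrist force passes 120 N, or if a joint passes its speed limit or range.

## Robot

A 6-joint arm with a two-finger parallel gripper is mounted at the origin on the work surface. World frame = base frame: x ahead of the robot, y to its left, z up, the work surface at z = 0. Lengths are in m, angles in rad, forces in N, time in s.
With the tool pointing down it reaches from about 0.425 to 0.95 m from the base axis. Payload 3.5 kg.
Tool frame: the origin (TCP) lies midway between the tips of the shut fingers; the grasp point (between the pads) lies 19 mm behind it; z points along the fingers, y is the line along which they close (so a half turn about z gives the same grasp; the last joint's range is limited). The gripper opens to 85 mm and grips with 20 to 120 N. Pads are 22 mm wide; open, the fingers measure 114 mm over their backs; the gripper's body (76 mm by 85 mm) begins 54 mm behind the grasp point. The pads swing forward as they close: fully open they stand 13 mm farther back than shut.
Start: joints at [-1.297, 0.286, 1.577, -0, 1.279, -0.15], TCP at [0.278, -0.615, 0.231] pointing down, gripper open.
Joint ranges: [-2.77, 2.77], [-0.9, 2.22], [0.21, 2.48], [-1.53, 4.67], [0.24, 2.81], [-2.84, 2.84]. Speed limits (rad/s): [2.79, 2.79, 3.14, 3.14, 3.14, 3.14].

## Interface

Orientations are given as a 3x3 rotation matrix whose columns are the frame's x, y, z axes.
In Python, from station import robot gives the robot as it stands. The module is installed in compiled form; this text tells all that it offers.
- The arm moves only by the tool arm_command, never from a script. Its argument "commands" is a list of rows, each an object of numbers: "tx", "ty", "tz": the shift along the world's x, y, z in m; "ax", "ay", "az": the turn, a rotation vector about the world's x, y, z in rad. A call has 1 to 5 rows; each row shifts and turns the commanded pose from where the row before left it; what a row does not reach is not made up. A row lasts 1/10 s, in which the tool goes at most 50 mm and 8.59 degrees, less where a joint would pass 70% of its speed; a pose out of reach is approached as far as the arm can. A call with a gripper value outside its range is refused whole. "grip" is the opening, from 0 (shut) to 1 (fully open), set as the call begins (left out, the last holds). The fingers move at their own pace and stop on an object; "force" is the grip in N (left out, the last holds). Time passes only in rows, so rows that do not move let the fingers close. It gives the time, the measured TCP pose, the force, the opening and the grip force at its end, in the units of the state.
- robot.observe(): the state, without advancing time (a new reading comes with each control period).
- robot.get_image(name): name is "side" or "top" or "wrist"; returns a dict with "color" (400x640x3 uint8, red, green, blue), "z_map" (400x640 float32, m along the optical axis (not along the pixel's ray), 0 where there is no reading), "intrinsics" (3x3 intrinsics, pixels), "origin" and "rotation" of the camera in the world; the wrist camera has in their place "tool_from_camera" (4x4, takes a point from camera to tool coordinates, whose origin is the TCP and whose axes are the flange's). Camera axes: x right, y down, z forward; pixel columns grow to the right and rows downward; lengths in m; the calibration is good to about 2 mm. A picture is of the moment at which its call begins: read the wrist's pose just before it.
- robot.close_job(): hands the job in; it is judged then, once.
The state is a dict: "t": time; "joint_positions": joint angles; "joint_velocities": joint speeds; "effort": joint torques, N m; "ee_pos": TCP position; "orientation": TCP orientation; "wrist_force": force on the tool from outside, world axes, zero at the start; "ft_torque": the same for the moment, N m; "finger_gap": opening from 0.0 (shut) to 1.0 (fully open); "grasp_force": force on a finger pad.
Only numpy, scipy, OpenCV 4.12 (cv2) and the standard library are available. Lean on these libraries where they do the work, as an engineer would, in place of code of your own. Each camera call takes 0.05 s, during which the arm holds its last target. There are 200 camera calls.

## Working session

There is one attempt and no reset: what is moved stays moved. The work goes in short steps, Python scripts to look and compute and a tool call to move; the robot and the scene stay as the last step left them, time stands still between calls to the robot, and variables do not carry over. Pictures are saved under pics/ and viewed, at most 10 in all, crops included, and the job is handed in when it is done.

Besides the shell and the picture viewer there is one more tool, called after ">>>" as name(argument=value, ...), one argument or row to a line, values as JSON. arm_command: Moves the arm, as the interface text tells. Its arguments: {"type":"object","properties":{"commands":{"type":"array","items":{"type":"object","properties":{"tx":{"type":"number"},"ty":{"type":"number"},"tz":{"type":"number"},"ax":{"type":"number"},"ay":{"type":"number"},"az":{"type":"number"}}}},"grip":{"type":"number"},"force":{"type":"number"}},"required":["commands"]}

```bash
mkdir -p pics; cat > h.py <<'E'
import numpy as np, cv2
from station import robot
def shot(name,fn=None):
    s=robot.observe(); im=robot.get_image(name)
    K=np.array(im["intrinsics"]); z=im["z_map"]
    v,u=np.mgrid[0:400,0:640]
    P=np.stack([(u-K[0,2])/K[0,0]*z,(v-K[1,2])/K[1,1]*z,z],-1)
    if "origin" in im: W=P@np.array(im["rotation"]).T+np.array(im["origin"])
    else:
        T=np.array(im["tool_from_camera"]); Q=P@T[:3,:3].T+T[:3,3]
        W=Q@np.array(s["orientation"]).T+np.array(s["ee_pos"])
    W[z==0]=np.nan
    if fn: cv2.imwrite("pics/"+fn,im["color"][:,:,::-1])
    np.savez("last_%s.npz"%name,W=W,c=im["color"])
    return im["color"],W,s
E
python3 - <<'E'
from h import *
np.set_printoptions(precision=4,suppress=True)
s=robot.observe();print(s)
c,W,s=shot("top","top1.png"); c,W,s=shot("side","side1.png")
E
```

```text
{'t': 0.0, 'joint_positions': array([-1.297 ,  0.2872,  1.5782, -0.    ,  1.2786, -0.15  ]), 'joint_velocities': array([-0.0009,  0.0007,  0.    ,  0.003 ,  0.0006,  0.0009]), 'effort': array([  0.0003, -40.5976, -29.2625,  -0.0002,   0.0058,  -0.    ]), 'ee_pos': array([ 0.2774, -0.6146,  0.2299]), 'orientation': array([[ 0.9115,  0.4112, -0.0007],
       [ 0.4112, -0.9115,  0.0023],
       [ 0.0003, -0.0024, -1.    ]]), 'wrist_force': array([-0.3868, -0.677 , -0.0868]), 'ft_torque': array([ 0.0485,  0.0105, -0.0333]), 'grasp_force': 0.0, 'finger_gap': 0.9988251404490639}
```

View pics/top1.png

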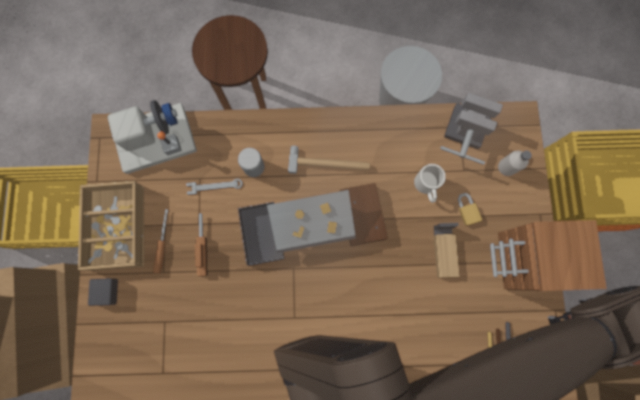

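View pics/side1.png

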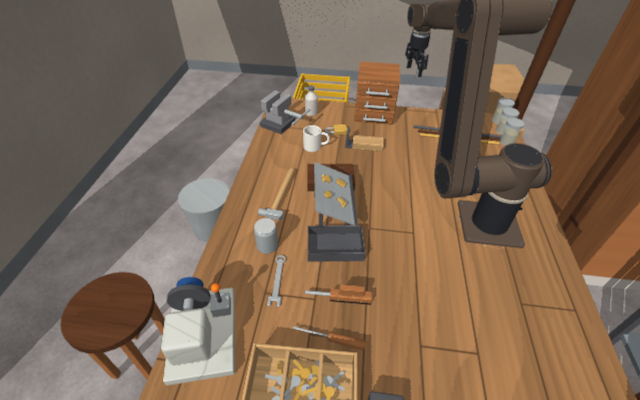

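The top view shows the tray left of the plate (262,235), i.e. the +y end. The scraper is at (201,245) with the screwdriver beside it at (163,240), the plate with four offcuts is near (315,220), and the rest is at (446,252) with its eye plate at (444,230). The side view agrees.

```bash
python3 - <<'E'
from h import *
np.set_printoptions(precision=4,suppress=True)
d=np.load("last_top.npz");W=d["W"];c=d["c"].astype(int)
for n,(u,v) in dict(scr=(201,255),rodtip=(200,218),sd=(163,250),plate=(315,220),tray=(262,235),rest=(447,258),eye=(443,229),block=(370,212),hammer=(293,160),tin=(250,160),lock=(470,213)).items(): print(n,W[v,u])
# plate fit
m=np.zeros((400,640),bool);m[195:246,270:355]=1
h=W[...,2]; sat=c.max(-1)-c.min(-1)
p=m&(h>0.06)&(h<0.145)&(sat<35)
X=W[p];
for _ in range(4):
    o=X.mean(0);n=np.linalg.svd(X-o,full_matrices=0)[2][2];n*=np.sign(n[2]);r=(X-o)@n;X=X[abs(r)<0.004]
print("plate",len(X),o,n,np.degrees(np.arccos(n[2])),"yaw",np.degrees(np.arctan2(-n[1],-n[0])))
print("std",((X-o)@n).std())
b=p&(abs((W-o)@n)<.006)
x=np.array([np.cos(.49),0,0])
yaw=np.arctan2(-n[1],-n[0]);ry=np.array([-np.sin(yaw),np.cos(yaw),0]);rx=np.cross(ry,n)
q=np.stack([(W[b]-o)@rx,(W[b]-o)@ry],1);print(np.percentile(q,[0.5,2,98,99.5],axis=0)); 
r=cv2.minAreaRect(q.astype(np.float32));print(r)
# scraper, rest rects
for n,(u0,u1,v0,v1,lo,hi) in dict(scrblk=(190,213,228,285,.02,.09),ridge=(190,213,228,285,.045,.09),scrrod=(190,213,205,238,.008,.04),rest=(425,470,222,285,.02,.04),eye=(425,470,215,250,.055,.09)).items():
    mm=np.zeros_like(m);mm[v0:v1,u0:u1]=1;mm&=(h>lo)&(h<hi)
    Q=W[mm][:,:2].astype(np.float32)
    if len(Q)>4: print(n,len(Q),cv2.minAreaRect(Q),Q.mean(0),np.nanmedian(h[mm]))
E
```

```text
scr [0.4595 0.3547 0.0622]
rodtip [0.5777 0.3695 0.0278]
sd [0.4819 0.4857 0.0171]
plate [0.5494 0.0092 0.1032]
tray [0.5214 0.1785 0.0033]
rest [ 0.4308 -0.3916  0.0299]
eye [ 0.5217 -0.3902  0.0187]
block [ 0.5781 -0.1616  0.0447]
hammer [0.757  0.0743 0.0293]
tin [0.7403 0.2017 0.0991]
lock [ 0.5693 -0.4781  0.0222]
plate 2876 [0.5497 0.0201 0.1012] [-0.4608 -0.0724  0.8845] 27.80448304460074 yaw 8.932161268701803
std 0.001802913854322826
[[-0.0742 -0.1205]
 [-0.0718 -0.1167]
 [ 0.067   0.1128]
 [ 0.069   0.1167]]
((-0.004966080188751221, -0.0019295737147331238), (0.24030043184757233, 0.15052710473537445), 89.63441467285156)
scrblk 417 ((0.4737299084663391, 0.3633211553096771), (0.1466335654258728, 0.027910370379686356), 1.3396817445755005) [0.4625 0.3607] 0.033972925073167515
ridge 174 ((0.45866698026657104, 0.3635745644569397), (0.06962336599826813, 0.01975453831255436), 4.4003376960754395) [0.459  0.3619] 0.061182009665003756
scrrod 79 ((0.5525370836257935, 0.37127283215522766), (0.07551884651184082, 0.025636840611696243), 9.264483451843262) [0.552  0.3671] 0.023261029026716562
rest 899 ((0.4574832320213318, -0.4161899983882904), (0.10812783986330032, 0.16908791661262512), 88.97293853759766) [ 0.4406 -0.3932] 0.02990610419512163
eye 79 ((0.5279988050460815, -0.39337462186813354), (0.05643535405397415, 0.01099994033575058), 89.71381378173828) [ 0.5274 -0.3921] 0.07276534685917668
```

>>> arm_command(
  commands=[
    {"tx":0.025,"ty":0.042,"az":-0.07},
    {"tx":0.025,"ty":0.042,"az":-0.07},
    {"tx":0.025,"ty":0.042,"az":-0.07},
    {"tx":0.025,"ty":0.042,"az":-0.07},
    {"tx":0.025,"ty":0.042,"az":-0.07},
  ],
)

```text
invalid input
```

```bash
python3 - <<'E'
from h import *
np.set_printoptions(precision=4,suppress=True)
c,W,s=shot("wrist","w1.png");print(s['ee_pos'],s['orientation'],s['joint_positions'])
E
```

```text
[ 0.2774 -0.6147  0.23  ] [[ 0.9115  0.4112 -0.0006]
 [ 0.4112 -0.9115  0.0022]
 [ 0.0004 -0.0022 -1.    ]] [-1.297   0.2871  1.5781  0.      1.2787 -0.15  ]
```

View pics/w1.png

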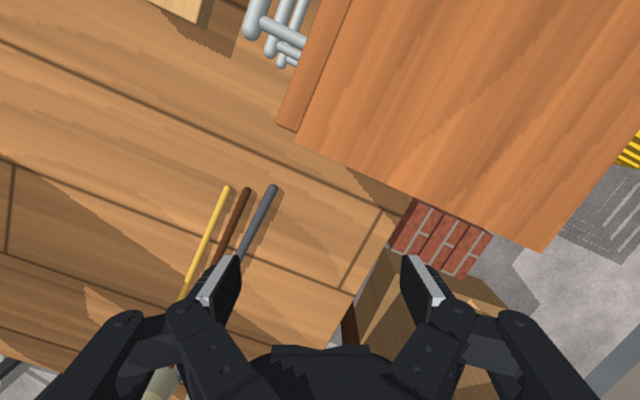

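The move was refused and the arm stayed at its start. The wrist picture shows the drawer cabinet ahead on the right (450,100), so I'll check its height before moving.

```bash
python3 - <<'E'
from h import *
np.set_printoptions(precision=4,suppress=True)
d=np.load("last_wrist.npz");W=d["W"]
for u,v in [(295,140),(400,60),(300,20),(350,200),(530,240),(200,5)]: print(u,v,W[v,u])
E
```

```text
295 140 [ 0.3313 -0.5751  0.2207]
400 60 [ 0.3885 -0.6075  0.2203]
300 20 [ 0.4184 -0.5283  0.0553]
350 200 [ 0.2567 -0.669   0.0015]
530 240 [ 0.3348 -0.7284  0.2198]
200 5 [ 0.3932 -0.4223  0.029 ]
```

>>> arm_command(
  commands=[
    {"tx":0.0,"ty":0.045,"tz":0.0,"ax":0.0,"ay":0.0,"az":-0.07},
  ],
  grip=1.0,
  force=60,
)

```text
t: 0.25
ee_pos: [0.2766, -0.5726, 0.2288]
orientation: [[0.94, 0.342, -0.001], [0.342, -0.94, 0.001], [-0.001, -0.001, -1.0]]
wrist_force: [0.3, -0.0, 1.0]
finger_gap: 1.001
grasp_force: 0.0
```

>>> arm_command(
  commands=[
    {"tx":0.004,"ty":0.044,"tz":0.01,"az":-0.07},
    {"tx":0.01,"ty":0.044,"tz":0.01,"az":-0.07},
    {"tx":0.015,"ty":0.044,"az":-0.07},
    {"tx":0.02,"ty":0.044,"az":-0.07},
    {"tx":0.025,"ty":0.03,"az":0.0},
  ],
  grip=1.0,
)

```text
invalid input
```

```bash
python3 - <<'E'
from h import *
np.set_printoptions(precision=4,suppress=True)
c,W,s=shot("wrist","w2.png");print(s['t'],s['ee_pos'],s['orientation'],s['joint_positions'])
E
```

```text
0.25 [ 0.2766 -0.5726  0.2288] [[ 0.9395  0.3424 -0.001 ]
 [ 0.3424 -0.9395  0.0011]
 [-0.0005 -0.0014 -1.    ]] [-1.2798  0.2043  1.6796 -0.0006  1.259  -0.0583]
```

View pics/w2.png

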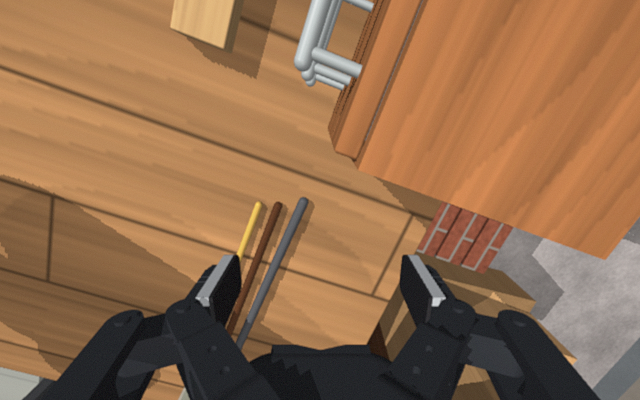

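Every row needs all six keys, and the arm hasn't moved since. The picture still shows the cabinet on the right and the rest's near end at (205,25).

>>> arm_command(
  commands=[
    {"tx":0.004,"ty":0.044,"tz":0.01,"ax":0,"ay":0,"az":-0.07},
    {"tx":0.01,"ty":0.044,"tz":0.01,"ax":0,"ay":0,"az":-0.07},
    {"tx":0.015,"ty":0.044,"tz":0.01,"ax":0,"ay":0,"az":-0.07},
    {"tx":0.02,"ty":0.044,"tz":0.01,"ax":0,"ay":0,"az":-0.07},
    {"tx":0.025,"ty":0.03,"tz":0.01,"ax":0,"ay":0,"az":0},
  ],
)

```text
t: 0.8
ee_pos: [0.3516, -0.3616, 0.2815]
orientation: [[0.997, 0.073, -0.0], [0.073, -0.997, 0.001], [-0.0, -0.001, -1.0]]
wrist_force: [0.4, -0.0, 0.9]
finger_gap: 1.0
grasp_force: 0.0
```

```bash
python3 - <<'E'
from h import *
np.set_printoptions(precision=4,suppress=True)
c,W,s=shot("wrist","w3.png");print(s['t'],s['ee_pos'],s['orientation'],s['joint_positions'])
h=W[...,2]
for lo,hi in [(.022,.038),(.066,.08)]:
    m=(h>lo)&(h<hi)
    n,l,st,ce=cv2.connectedComponentsWithStats(m.astype(np.uint8))
    for i in range(1,n):
        if st[i,4]>150:
            Q=W[l==i]; print(lo,st[i],cv2.minAreaRect(Q[:,:2].astype(np.float32)),np.median(Q[:,2]))
E
```

```text
0.8 [ 0.3516 -0.3616  0.2815] [[ 0.9974  0.0726 -0.0001]
 [ 0.0726 -0.9974  0.0007]
 [-0.0001 -0.0007 -1.    ]] [-1.001  -0.1335  1.9307  0.0002  1.3451  0.4971]
0.022 [122   0  92  57 468] ((0.4935261607170105, -0.16622674465179443), (0.04651673138141632, 0.1234261766076088), 33.699737548828125) 0.030057112036439376
0.022 [ 410    0   44   32 1123] ((0.5554651618003845, -0.48502790927886963), (0.03485056757926941, 0.051481928676366806), 14.771831512451172) 0.024081411212003023
0.022 [334  28  46   9 204] ((0.5252289772033691, -0.39360690116882324), (0.004367409739643335, 0.05596159026026726), 0.03329437971115112) 0.0292090631118537
0.022 [ 324   50   54  105 4567] ((0.4395071566104889, -0.393970787525177), (0.13003689050674438, 0.060098059475421906), 0.18846529722213745) 0.030210959586873365
0.022 [473  59  15  36 226] ((0.4857480823993683, -0.5600469708442688), (0.04218372330069542, 0.002579974476248026), 0.7112316489219666) 0.030143634807641123
0.022 [460 102  19  54 322] ((0.419157475233078, -0.5600053071975708), (0.07185716181993484, 0.0022055485751479864), 0.15084916353225708) 
[... 588 characters left out ...]
08879, 0.05620710551738739), 0.0828179121017456) 0.0731255224596168
0.066 [494  52  17  39 296] ((0.48728927969932556, -0.5609019994735718), (0.03988998010754585, 0.004539414308965206), 0.05853094160556793) 0.07419031204436252
0.066 [476  99  23  66 463] ((0.4185364842414856, -0.5609166026115417), (0.004693879280239344, 0.07836932688951492), 89.83781433105469) 0.07416369960626432
0.066 [467 171  13  28 182] ((0.35242483019828796, -0.5612167119979858), (0.03547048941254616, 0.004590802360326052), 0.8005974888801575) 0.07426374689732826
0.066 [ 54 333  40  13 201] ((0.055690232664346695, 0.014792827889323235), (0.010094471275806427, 0.06349270790815353), 14.933417320251465) 0.07311179619707942
```

>>> arm_command(
  commands=[
    {"tx":0.022,"ty":0.044,"tz":0,"ax":0,"ay":0,"az":0},
    {"tx":0.022,"ty":0.044,"tz":0,"ax":0,"ay":0,"az":0},
    {"tx":0.022,"ty":0.044,"tz":0,"ax":0,"ay":0,"az":0},
    {"tx":0.022,"ty":0.044,"tz":0,"ax":0,"ay":0,"az":0},
    {"tx":0.012,"ty":0.046,"tz":0,"ax":0,"ay":0,"az":0},
  ],
)

```text
t: 1.35
ee_pos: [0.4524, -0.1406, 0.2813]
orientation: [[0.997, 0.074, 0.001], [0.074, -0.997, -0.0], [0.001, 0.0, -1.0]]
wrist_force: [0.0, 0.0, -0.2]
finger_gap: 1.003
grasp_force: 0.0
```

>>> arm_command(
  commands=[
    {"tx":0.0,"ty":0.046,"tz":0,"ax":0,"ay":0,"az":0},
    {"tx":0.0,"ty":0.046,"tz":0,"ax":0,"ay":0,"az":0},
    {"tx":0.0,"ty":0.046,"tz":0,"ax":0,"ay":0,"az":0},
  ],
)

```text
t: 1.65
ee_pos: [0.4512, -0.0025, 0.2812]
orientation: [[0.997, 0.074, 0.0], [0.074, -0.997, 0.0], [0.0, -0.0, -1.0]]
wrist_force: [1.1, -0.3, -0.6]
finger_gap: 1.0
grasp_force: 0.0
```

```bash
cat > plate.py <<'E'
from h import *
def fit(W,c):
    h=W[...,2]; sat=c.astype(int).max(-1)-c.astype(int).min(-1)
    p=(h>.06)&(h<.14)&(sat<35)&(abs(W[...,1]-.02)<.14)&(abs(W[...,0]-.55)<.09)
    X=W[p]; o=np.array([.5497,.0201,.1012]);n=np.array([-.4608,-.0724,.8845])
    for t in (.012,.006,.004,.003):
        Y=X[abs((X-o)@n)<t]; o=Y.mean(0);n=np.linalg.svd(Y-o,full_matrices=0)[2][2];n*=np.sign(n[2])
    yaw=np.arctan2(-n[1],-n[0]);ry=np.array([-np.sin(yaw),np.cos(yaw),0]);rx=np.cross(ry,n)
    return Y,o,n,rx,ry,yaw
def pieces(W,c,o,n,rx,ry):
    D=W-o; q=np.stack([D@rx,D@ry],-1); d=D@n
    ci=c.astype(int); m=(ci[...,0]-ci[...,2]>50)&(d>.003)&(d<.02)
    k,l,st,ce=cv2.connectedComponentsWithStats(m.astype(np.uint8))
    for i in range(1,k):
        if st[i,4]>60:
            Q=q[l==i]; print("piece px",ce[i].round(),"area",st[i,4],"x",Q[:,0].min().round(4),Q[:,0].max().round(4),"y",Q[:,1].min().round(4),Q[:,1].max().round(4),"h",np.median(d[l==i]).round(4))
E
python3 - <<'E'
from plate import *
np.set_printoptions(precision=4,suppress=True)
c,W,s=shot("wrist","w4.png");print(s['t'],s['ee_pos'],s['joint_positions'])
Y,o,n,rx,ry,yaw=fit(W,c)
q=np.stack([(Y-o)@rx,(Y-o)@ry],1).astype(np.float32);r=cv2.minAreaRect(q)
print(len(Y),o,n,np.degrees(np.arccos(n[2])),np.degrees(yaw),r,np.percentile(q,[.3,99.7],axis=0))
O=o+rx*r[0][0]+ry*r[0][1];print("O",O)
pieces(W,c,O,n,rx,ry)
E
```

```text
1.65 [ 0.4512 -0.0025  0.2812] [-0.2311 -0.2659  2.0426  0.0001  1.3647  1.2656]
27711 [0.5604 0.0199 0.1058] [-0.4633 -0.0738  0.8831] 27.977980401005063 9.047911523563146 ((-0.013216376304626465, 0.00041484832763671875), (0.1438692808151245, 0.240742027759552), 0.024467607960104942) [[-0.084  -0.119 ]
 [ 0.0584  0.1195]]
O [0.5488 0.0185 0.0996]
piece px [350.  58.] area 829 x 0.0161 0.0477 y -0.0598 -0.0303 h 0.0089
piece px [272.  68.] area 566 x 0.0174 0.0418 y 0.0191 0.046 h 0.009
piece px [358. 114.] area 611 x -0.0489 -0.0104 y -0.0707 -0.0385 h 0.0079
piece px [273. 119.] area 434 x -0.043 -0.0084 y 0.0267 0.0631 h 0.0079
piece px [307. 229.] area 12011 x -0.2534 -0.1514 y -0.4254 0.5661 h 0.0114
piece px [618. 208.] area 860 x -0.2523 -0.2157 y -0.5186 -0.4432 h 0.0119
```

View pics/w4.png

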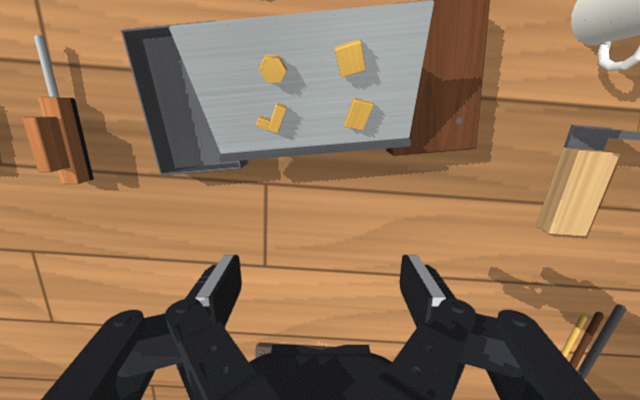

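The wrist picture shows the tray at the plate's left end (190,90), four clean offcuts at (273,68), (350,58), (358,114) and (272,118), and the scraper at (60,140). The fitted tilt of 27.98° and origin height of 99.6 mm match the given values.

>>> arm_command(
  commands=[
    {"tx":0,"ty":0.046,"tz":0,"ax":0,"ay":0,"az":0},
    {"tx":0,"ty":0.046,"tz":0,"ax":0,"ay":0,"az":0},
    {"tx":0,"ty":0.046,"tz":0,"ax":0,"ay":0,"az":0},
    {"tx":-0.01,"ty":0.046,"tz":0,"ax":0,"ay":0,"az":0},
    {"tx":-0.02,"ty":0.046,"tz":0,"ax":0,"ay":0,"az":0},
  ],
)

```text
t: 2.2
ee_pos: [0.4217, 0.227, 0.2812]
orientation: [[0.997, 0.074, 0.0], [0.074, -0.997, -0.0], [0.0, 0.0, -1.0]]
wrist_force: [0.1, 0.4, 0.1]
finger_gap: 0.999
grasp_force: 0.0
```

>>> arm_command(
  commands=[
    {"tx":-0.03,"ty":0.04,"tz":0,"ax":0,"ay":0,"az":0},
    {"tx":-0.02,"ty":0.04,"tz":0,"ax":0,"ay":0,"az":0},
    {"tx":0.0,"ty":0.02,"tz":0,"ax":0,"ay":0,"az":0},
  ],
)

```text
t: 2.5
ee_pos: [0.3693, 0.3279, 0.2813]
orientation: [[0.997, 0.078, -0.001], [0.078, -0.997, 0.001], [-0.001, -0.001, -1.0]]
wrist_force: [0.5, -0.9, -0.3]
finger_gap: 1.0
grasp_force: 0.0
```

```bash
python3 - <<'E'
from h import *
np.set_printoptions(precision=4,suppress=True)
c,W,s=shot("wrist","w5.png");print(s['t'],s['ee_pos'],s['joint_positions'])
h=W[...,2]
B=(abs(W[...,0]-.48)<.13)&(abs(W[...,1]-.365)<.05)
for lo,hi in [(.026,.034),(.055,.068),(.018,.026)]:
    m=(h>lo)&(h<hi)&B
    n,l,st,ce=cv2.connectedComponentsWithStats(m.astype(np.uint8))
    for i in range(1,n):
        if st[i,4]>60:
            Q=W[l==i]; print(lo,st[i],cv2.minAreaRect(Q[:,:2].astype(np.float32)),np.median(Q[:,2]))
E
```

```text
2.5 [0.3693 0.3279 0.2813] [ 0.5198 -0.1591  1.9536  0.0009  1.3473  2.0122]
0.026 [289  48  21  96 910] ((0.46056658029556274, 0.36434388160705566), (0.11927051842212677, 0.026180429384112358), 2.5223772525787354) 0.030048399577967982
0.055 [290  66  15  61 904] ((0.4607674479484558, 0.3641451895236969), (0.0691731870174408, 0.017466679215431213), 2.9660565853118896) 0.06214276335455836
0.018 [296   0   9  48 365] ((0.5480367541313171, 0.3680591583251953), (0.05263501778244972, 0.009559097699820995), 1.250237226486206) 0.02252771903932893
```

>>> arm_command(
  commands=[
    {"tx":0.0304,"ty":0.0121,"tz":-0.035,"ax":0,"ay":0,"az":-0.031},
    {"tx":0.0304,"ty":0.0121,"tz":-0.035,"ax":0,"ay":0,"az":0},
    {"tx":0.0304,"ty":0.0122,"tz":-0.035,"ax":0,"ay":0,"az":0},
    {"tx":0,"ty":0,"tz":-0.045,"ax":0,"ay":0,"az":0},
    {"tx":0,"ty":0,"tz":-0.045,"ax":0,"ay":0,"az":0},
  ],
)

```text
t: 3.05
ee_pos: [0.4644, 0.3614, 0.0848]
orientation: [[0.999, 0.042, 0.001], [0.042, -0.999, 0.0], [0.001, -0.0, -1.0]]
wrist_force: [0.4, -0.5, -0.5]
finger_gap: 1.004
grasp_force: 0.0
```

>>> arm_command(
  commands=[
    {"tx":0,"ty":0,"tz":-0.03,"ax":0,"ay":0,"az":0},
    {"tx":0,"ty":0,"tz":-0.018,"ax":0,"ay":0,"az":0},
    {"tx":0,"ty":0,"tz":0,"ax":0,"ay":0,"az":0},
  ],
)

```text
t: 3.35
ee_pos: [0.4608, 0.3597, 0.0344]
orientation: [[0.999, 0.042, -0.007], [0.042, -0.999, -0.004], [-0.007, 0.004, -1.0]]
wrist_force: [-0.7, -0.4, 0.3]
finger_gap: 0.998
grasp_force: 0.0
```

>>> arm_command(
  commands=[
    {"tx":0,"ty":0.0045,"tz":0.001,"ax":0,"ay":0,"az":0.003},
    {"tx":0,"ty":0,"tz":0,"ax":0,"ay":0,"az":0},
  ],
)

```text
t: 3.55
ee_pos: [0.4645, 0.3674, 0.0415]
orientation: [[0.999, 0.046, 0.003], [0.046, -0.999, 0.002], [0.004, -0.002, -1.0]]
wrist_force: [-0.7, 0.6, 0.6]
finger_gap: 1.002
grasp_force: 0.0
```

>>> arm_command(
  commands=[
    {"tx":0,"ty":0,"tz":0,"ax":0,"ay":0,"az":0},
    {"tx":0,"ty":0,"tz":0,"ax":0,"ay":0,"az":0},
    {"tx":0,"ty":0,"tz":0,"ax":0,"ay":0,"az":0},
    {"tx":0,"ty":0,"tz":0,"ax":0,"ay":0,"az":0},
    {"tx":0,"ty":0,"tz":0,"ax":0,"ay":0,"az":0},
  ],
  grip=0.0,
  force=80,
)

```text
t: 4.05
ee_pos: [0.463, 0.3665, 0.0397]
orientation: [[0.999, 0.046, 0.0], [0.046, -0.999, 0.0], [0.0, -0.0, -1.0]]
wrist_force: [0.2, -0.9, -2.3]
finger_gap: 0.196
grasp_force: 78.0
```

>>> arm_command(
  commands=[
    {"tx":0,"ty":0,"tz":0,"ax":0,"ay":0,"az":0},
    {"tx":0,"ty":0,"tz":0,"ax":0,"ay":0,"az":0},
    {"tx":0,"ty":0,"tz":0,"ax":0,"ay":0,"az":0},
  ],
)

```text
t: 4.35
ee_pos: [0.463, 0.3666, 0.0396]
orientation: [[0.999, 0.046, 0.0], [0.046, -0.999, 0.0], [0.0, -0.0, -1.0]]
wrist_force: [-0.5, -0.4, 3.0]
finger_gap: 0.192
grasp_force: 78.7
```

The scraper is gripped, but the TCP settled 4 mm high, so I'll regrip lower.

>>> arm_command(
  commands=[
    {"tx":0,"ty":0,"tz":0,"ax":0,"ay":0,"az":0},
    {"tx":-0.001,"ty":0,"tz":-0.0025,"ax":0,"ay":0,"az":0},
    {"tx":-0.001,"ty":0,"tz":-0.0025,"ax":0,"ay":0,"az":0},
    {"tx":0,"ty":0,"tz":0,"ax":0,"ay":0,"az":0},
  ],
  grip=0.4,
)

```text
t: 4.75
ee_pos: [0.4601, 0.3662, 0.0334]
orientation: [[0.999, 0.046, -0.002], [0.046, -0.999, -0.001], [-0.002, 0.001, -1.0]]
wrist_force: [0.6, 0.0, -0.0]
finger_gap: 0.401
grasp_force: 0.0
```

>>> arm_command(
  commands=[
    {"tx":0,"ty":0,"tz":0,"ax":0,"ay":0,"az":0},
    {"tx":0,"ty":0,"tz":0,"ax":0,"ay":0,"az":0},
    {"tx":0,"ty":0,"tz":0,"ax":0,"ay":0,"az":0},
    {"tx":0,"ty":0,"tz":0,"ax":0,"ay":0,"az":0},
  ],
  grip=0.0,
  force=100,
)

```text
t: 5.15
ee_pos: [0.4608, 0.3665, 0.0342]
orientation: [[0.999, 0.046, -0.0], [0.046, -0.999, 0.0], [-0.0, -0.0, -1.0]]
wrist_force: [-0.3, 0.6, -0.4]
finger_gap: 0.19
grasp_force: 97.8
```

>>> arm_command(
  commands=[
    {"tx":0,"ty":0,"tz":0.03,"ax":0,"ay":0,"az":0},
    {"tx":0,"ty":0,"tz":0.045,"ax":0,"ay":0,"az":0},
    {"tx":0,"ty":0,"tz":0.045,"ax":0,"ay":0,"az":0.04},
    {"tx":0,"ty":0,"tz":0.045,"ax":0,"ay":0,"az":0.04},
    {"tx":0.004,"ty":-0.02,"tz":0.04,"ax":0,"ay":0,"az":0.032},
  ],
)

```text
t: 5.65
ee_pos: [0.4643, 0.3476, 0.2414]
orientation: [[0.987, 0.161, 0.001], [0.161, -0.987, 0.001], [0.001, -0.001, -1.0]]
wrist_force: [1.4, 0.9, -1.5]
finger_gap: 0.191
grasp_force: 98.0
```

>>> arm_command(
  commands=[
    {"tx":0.006,"ty":-0.041,"tz":0.01,"ax":0,"ay":0,"az":0},
    {"tx":0.006,"ty":-0.041,"tz":0.01,"ax":0,"ay":0,"az":0},
    {"tx":0.006,"ty":-0.041,"tz":0,"ax":0.0192,"ay":-0.1206,"az":0},
    {"tx":0.006,"ty":-0.041,"tz":0,"ax":0.0192,"ay":-0.1206,"az":0},
    {"tx":0.006,"ty":-0.041,"tz":0,"ax":0.0192,"ay":-0.1206,"az":0},
  ],
)

```text
t: 6.15
ee_pos: [0.4946, 0.1401, 0.2592]
orientation: [[0.92, 0.158, 0.358], [0.147, -0.987, 0.056], [0.362, 0.001, -0.932]]
wrist_force: [-0.1, -0.6, -2.0]
finger_gap: 0.188
grasp_force: 98.1
```

>>> arm_command(
  commands=[
    {"tx":0.006,"ty":-0.041,"tz":0,"ax":0.0192,"ay":-0.1206,"az":0},
    {"tx":0.006,"ty":-0.041,"tz":0,"ax":0,"ay":0,"az":0},
    {"tx":0.006,"ty":-0.041,"tz":0,"ax":0,"ay":0,"az":0},
    {"tx":0.006,"ty":-0.041,"tz":0,"ax":0,"ay":0,"az":0},
    {"tx":0.006,"ty":-0.041,"tz":0,"ax":0,"ay":0,"az":0},
  ],
)

```text
t: 6.65
ee_pos: [0.524, -0.065, 0.2587]
orientation: [[0.873, 0.157, 0.462], [0.139, -0.988, 0.074], [0.468, -0.0, -0.884]]
wrist_force: [0.7, 0.6, -3.8]
finger_gap: 0.195
grasp_force: 98.2
```

```bash
cat > goal.py <<'E'
import numpy as np; from station import robot
from scipy.spatial.transform import Rotation as R
np.set_printoptions(precision=4,suppress=True)
O=np.array([.5488,.0185,.0996]);t=np.radians(28);a=np.radians(9.05)
ry=np.array([-np.sin(a),np.cos(a),0]);rx=np.array([np.cos(t)*np.cos(a),np.cos(t)*np.sin(a),np.sin(t)]);n=np.cross(rx,ry)
def rel(x,y,z,h=.0342):
    s=robot.observe();p=O+rx*x+ry*y+n*(z+h)
    T=np.stack([rx,-ry,-n],1);C=np.array(s['orientation'])
    print("t",s['t'],"joints",s['joint_positions'],"F",s['wrist_force'],"gap",s['finger_gap'])
    d=s['ee_pos']-O;print("scraper origin in plate",d@rx,d@ry,d@n-h)
    print("shift",p-s['ee_pos'],"turn",R.from_matrix(T@C.T).as_rotvec())
E
python3 -c "
from goal import *
rel(-.008,-.1,.04)"
```

```text
t 6.65 joints [-0.4457 -0.3177  2.1761  0.3461  0.9018  0.8038] F [ 0.6533  0.5894 -3.7915] gap 0.1953813320498296
scraper origin in plate 0.04146046137664689 -0.07856772471182942 0.12392467375526003
shift [-0.0008 -0.0218 -0.0973] turn [-0.0002 -0.0013  0.0001]
```

>>> arm_command(
  commands=[
    {"tx":0,"ty":-0.0145,"tz":-0.025,"ax":0,"ay":0,"az":0},
    {"tx":0,"ty":-0.0073,"tz":-0.036,"ax":0,"ay":0,"az":0},
    {"tx":0,"ty":0,"tz":-0.036,"ax":0,"ay":0,"az":0},
    {"tx":0.006,"ty":0.001,"tz":-0.011,"ax":0,"ay":0,"az":0},
    {"tx":0.005,"ty":0.001,"tz":-0.009,"ax":0,"ay":0,"az":0},
  ],
)

```text
t: 7.15
ee_pos: [0.5345, -0.0828, 0.1396]
orientation: [[0.874, 0.157, 0.46], [0.138, -0.988, 0.075], [0.466, -0.002, -0.885]]
wrist_force: [0.5, -0.3, -2.1]
finger_gap: 0.194
grasp_force: 98.3
```

>>> arm_command(
  commands=[
    {"tx":0,"ty":0,"tz":0,"ax":0,"ay":0,"az":0},
    {"tx":0,"ty":0,"tz":0,"ax":0,"ay":0,"az":0},
    {"tx":0,"ty":0,"tz":0,"ax":0,"ay":0,"az":0},
  ],
)

```text
t: 7.45
ee_pos: [0.5366, -0.0835, 0.1438]
orientation: [[0.871, 0.158, 0.465], [0.14, -0.988, 0.073], [0.471, 0.001, -0.882]]
wrist_force: [0.1, -0.0, -1.8]
finger_gap: 0.194
grasp_force: 98.3
```

```bash
python3 -c "
from goal import *
rel(-.008,-.1,.002)"
```

```text
t 7.45 joints [-0.4726 -0.1294  2.2482  0.4631  0.6683  0.6245] F [ 0.1428 -0.0473 -1.8109] gap 0.19394608461242174
scraper origin in plate -0.0040463668830535565 -0.09883358040348744 0.018045799154952698
shift [ 0.0042 -0.0005 -0.016 ] turn [ 0.0012  0.002  -0.0003]
```

>>> arm_command(
  commands=[
    {"tx":0.002,"ty":-0.001,"tz":-0.007,"ax":0.001,"ay":0.002,"az":0},
    {"tx":0.001,"ty":0,"tz":-0.005,"ax":0,"ay":0,"az":0},
    {"tx":0.001,"ty":0,"tz":-0.003,"ax":0,"ay":0,"az":0},
    {"tx":0,"ty":0,"tz":0,"ax":0,"ay":0,"az":0},
  ],
)

```text
t: 7.85
ee_pos: [0.5395, -0.0841, 0.1264]
orientation: [[0.874, 0.157, 0.46], [0.138, -0.988, 0.075], [0.467, -0.002, -0.885]]
wrist_force: [-0.8, -0.2, -2.6]
finger_gap: 0.191
grasp_force: 98.3
```

>>> arm_command(
  commands=[
    {"tx":0.0005,"ty":0,"tz":-0.001,"ax":0,"ay":0,"az":0},
    {"tx":0,"ty":0,"tz":0,"ax":0,"ay":0,"az":0},
  ],
)

```text
t: 8.05
ee_pos: [0.5404, -0.0843, 0.1263]
orientation: [[0.873, 0.157, 0.462], [0.138, -0.988, 0.075], [0.468, -0.001, -0.884]]
wrist_force: [-0.5, 0.8, -2.1]
finger_gap: 0.193
grasp_force: 98.3
```

```bash
python3 -c "
from goal import *
rel(-.008,-.1,-.001)"
```

```text
t 8.05 joints [-0.4701 -0.088   2.2473  0.4832  0.6354  0.6011] F [-0.4571  0.7594 -2.0755] gap 0.19262366600302766
scraper origin in plate -0.009028122228619852 -0.10021500454059777 0.0008628699102958756
shift [ 0.0017  0.0005 -0.0012] turn [-0.001  -0.0022  0.0001]
```

>>> arm_command(
  commands=[
    {"tx":0.001,"ty":0,"tz":-0.001,"ax":0,"ay":0,"az":0},
    {"tx":0,"ty":0,"tz":0,"ax":0,"ay":0,"az":0},
  ],
)

```text
t: 8.25
ee_pos: [0.5414, -0.0844, 0.1257]
orientation: [[0.873, 0.158, 0.462], [0.139, -0.987, 0.075], [0.468, -0.001, -0.884]]
wrist_force: [-3.6, -0.5, -0.2]
finger_gap: 0.194
grasp_force: 98.7
```

>>> arm_command(
  commands=[
    {"tx":0.0005,"ty":0,"tz":-0.001,"ax":0,"ay":0,"az":0},
    {"tx":0,"ty":0,"tz":0,"ax":0,"ay":0,"az":0},
  ],
)

```text
t: 8.45
ee_pos: [0.5415, -0.0845, 0.1257]
orientation: [[0.873, 0.159, 0.461], [0.14, -0.987, 0.075], [0.467, -0.001, -0.884]]
wrist_force: [-15.4, -1.1, 11.0]
finger_gap: 0.195
grasp_force: 101.0
```

>>> arm_command(
  commands=[
    {"tx":-0.0013,"ty":0.006,"tz":0.0006,"ax":0,"ay":0,"az":0},
    {"tx":-0.001,"ty":0.006,"tz":0,"ax":0,"ay":0,"az":0},
    {"tx":-0.001,"ty":0.006,"tz":0,"ax":0,"ay":0,"az":0},
    {"tx":-0.001,"ty":0.006,"tz":0,"ax":0,"ay":0,"az":0},
    {"tx":-0.001,"ty":0.006,"tz":0,"ax":0,"ay":0,"az":0},
  ],
)

```text
t: 8.95
ee_pos: [0.5375, -0.0547, 0.1262]
orientation: [[0.872, 0.157, 0.464], [0.139, -0.988, 0.072], [0.47, 0.002, -0.883]]
wrist_force: [-3.0, -4.3, 3.7]
finger_gap: 0.193
grasp_force: 99.3
```

```bash
python3 -c "
from goal import *
rel(-.008,-.07,-.001)"
```

```text
t 8.95 joints [-0.4088 -0.1114  2.2694  0.4536  0.6098  0.6788] F [-2.9997 -4.2858  3.7179] gap 0.19261606906458428
scraper origin in plate -0.007515446413077502 -0.0705596826316343 -9.040693360434782e-05
shift [-0.0001  0.0006 -0.001 ] turn [0.0014 0.0007 0.0006]
```

>>> arm_command(
  commands=[
    {"tx":-0.001,"ty":0.006,"tz":0,"ax":0,"ay":0,"az":0},
    {"tx":-0.001,"ty":0.006,"tz":0,"ax":0,"ay":0,"az":0},
    {"tx":-0.001,"ty":0.006,"tz":0,"ax":0,"ay":0,"az":0},
    {"tx":-0.001,"ty":0.006,"tz":0,"ax":0,"ay":0,"az":0},
    {"tx":-0.001,"ty":0.006,"tz":0,"ax":0,"ay":0,"az":0},
  ],
)

```text
t: 9.45
ee_pos: [0.5324, -0.0245, 0.126]
orientation: [[0.872, 0.157, 0.464], [0.139, -0.988, 0.073], [0.47, 0.001, -0.883]]
wrist_force: [-3.1, -3.3, 3.5]
finger_gap: 0.192
grasp_force: 99.3
```

>>> arm_command(
  commands=[
    {"tx":-0.001,"ty":0.006,"tz":0,"ax":0,"ay":0,"az":0},
    {"tx":-0.001,"ty":0.006,"tz":0,"ax":0,"ay":0,"az":0},
    {"tx":-0.001,"ty":0.006,"tz":0,"ax":0,"ay":0,"az":0},
    {"tx":-0.001,"ty":0.006,"tz":0,"ax":0,"ay":0,"az":0},
    {"tx":-0.001,"ty":0.006,"tz":0,"ax":0,"ay":0,"az":0},
  ],
)

```text
t: 9.95
ee_pos: [0.5272, 0.0057, 0.1258]
orientation: [[0.872, 0.157, 0.464], [0.139, -0.988, 0.073], [0.469, 0.001, -0.883]]
wrist_force: [-2.7, -5.4, 3.3]
finger_gap: 0.186
grasp_force: 99.3
```

```bash
python3 -c "
from goal import *
rel(-.008,-.01,-.001)
from h import *
shot('top'); shot('wrist','w6.png')
from plate import *
d=np.load('last_top.npz');pieces(d['W'],d['c'],O,n,rx,ry)"
```

```text
t 9.95 joints [-0.2782 -0.1529  2.3063  0.3745  0.5712  0.8609] F [-2.701  -5.3944  3.3379] gap 0.18638276773417922
scraper origin in plate -0.008375527943614722 -0.009274064512275247 -0.0001206745599884873
shift [ 0.0008 -0.0006 -0.0006] turn [ 0.0006 -0.0001  0.0001]
piece px [302. 216.] area 118 x 0.0084 0.033 y 0.0038 0.0531 h 0.0093
piece px [437. 260.] area 484 x -0.2542 -0.1464 y -0.4251 -0.2664 h 0.0105
piece px [478. 262.] area 248 x -0.2589 -0.2096 y -0.5249 -0.4448 h 0.0121
piece px [364. 285.] area 341 x -0.2578 -0.2104 y -0.1956 -0.073 h 0.0124
piece px [181. 319.] area 2525 x -0.2585 -0.2051 y 0.1054 0.7762 h 0.0116
```

View pics/w6.png

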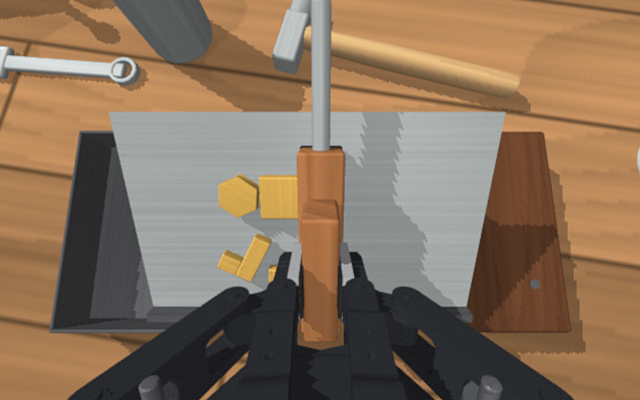

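The picture shows all four offcuts ahead of the block (between x pixels 218 and 298), and the path to the tray at left is clear.

>>> arm_command(
  commands=[
    {"tx":-0.0008,"ty":0.006,"tz":0,"ax":0,"ay":0,"az":0},
    {"tx":-0.0008,"ty":0.006,"tz":0,"ax":0,"ay":0,"az":0},
    {"tx":-0.001,"ty":0.006,"tz":0,"ax":0,"ay":0,"az":0},
    {"tx":-0.001,"ty":0.006,"tz":0,"ax":0,"ay":0,"az":0},
    {"tx":-0.001,"ty":0.006,"tz":0,"ax":0,"ay":0,"az":0},
  ],
)

```text
t: 10.55
ee_pos: [0.523, 0.035, 0.126]
orientation: [[0.872, 0.157, 0.464], [0.139, -0.988, 0.073], [0.47, 0.001, -0.883]]
wrist_force: [-2.2, -6.5, 4.7]
finger_gap: 0.194
grasp_force: 99.3
```

>>> arm_command(
  commands=[
    {"tx":-0.001,"ty":0.006,"tz":0,"ax":0,"ay":0,"az":0},
    {"tx":-0.001,"ty":0.006,"tz":0,"ax":0,"ay":0,"az":0},
    {"tx":-0.001,"ty":0.006,"tz":0,"ax":0,"ay":0,"az":0},
    {"tx":-0.001,"ty":0.006,"tz":0,"ax":0,"ay":0,"az":0},
    {"tx":-0.001,"ty":0.006,"tz":0,"ax":0,"ay":0,"az":0},
  ],
)

```text
t: 11.05
ee_pos: [0.5179, 0.0653, 0.1259]
orientation: [[0.872, 0.157, 0.464], [0.139, -0.988, 0.073], [0.47, 0.001, -0.883]]
wrist_force: [-0.1, -6.3, 3.4]
finger_gap: 0.192
grasp_force: 99.2
```

>>> arm_command(
  commands=[
    {"tx":-0.0008,"ty":0.005,"tz":0,"ax":0,"ay":0,"az":0},
    {"tx":-0.0008,"ty":0.005,"tz":0,"ax":0,"ay":0,"az":0},
    {"tx":-0.0008,"ty":0.005,"tz":0,"ax":0,"ay":0,"az":0},
    {"tx":-0.0008,"ty":0.005,"tz":0,"ax":0,"ay":0,"az":0},
    {"tx":-0.0008,"ty":0.005,"tz":0,"ax":0,"ay":0,"az":0},
  ],
)

```text
t: 11.55
ee_pos: [0.5138, 0.0903, 0.1259]
orientation: [[0.872, 0.158, 0.464], [0.139, -0.988, 0.073], [0.47, 0.001, -0.883]]
wrist_force: [-1.1, -6.3, 4.8]
finger_gap: 0.193
grasp_force: 99.2
```

```bash
python3 -c "
from goal import *
rel(-.008,.12,-.001)
from h import *
shot('wrist','w7.png')"
```

```text
t 11.55 joints [-0.073  -0.172   2.3224  0.2156  0.5234  1.1781] F [-1.1451 -6.284   4.8116] gap 0.1925759459362334
scraper origin in plate -0.008177552987046529 0.07640799530801856 -0.00011742407633751756
shift [-0.0063  0.0431 -0.0007] turn [ 0.0007  0.0002 -0.0002]
```

>>> arm_command(
  commands=[
    {"tx":-0.0008,"ty":0.005,"tz":0,"ax":0,"ay":0,"az":0},
    {"tx":-0.0008,"ty":0.005,"tz":0,"ax":0,"ay":0,"az":0},
    {"tx":-0.0008,"ty":0.005,"tz":0,"ax":0,"ay":0,"az":0},
    {"tx":-0.0008,"ty":0.005,"tz":0,"ax":0,"ay":0,"az":0},
    {"tx":-0.0008,"ty":0.005,"tz":0,"ax":0,"ay":0,"az":0},
  ],
)

```text
t: 12.1
ee_pos: [0.5094, 0.1155, 0.1256]
orientation: [[0.872, 0.157, 0.463], [0.139, -0.988, 0.074], [0.469, -0.0, -0.883]]
wrist_force: [-3.2, -5.8, 6.2]
finger_gap: 0.194
grasp_force: 99.6
```

>>> arm_command(
  commands=[
    {"tx":-0.0008,"ty":0.005,"tz":0,"ax":0,"ay":0,"az":0},
    {"tx":-0.0008,"ty":0.005,"tz":0,"ax":0,"ay":0,"az":0},
    {"tx":-0.0008,"ty":0.005,"tz":0,"ax":0,"ay":0,"az":0},
    {"tx":-0.0008,"ty":0.005,"tz":0,"ax":0,"ay":0,"az":0},
    {"tx":0,"ty":0,"tz":0,"ax":0,"ay":0,"az":0},
  ],
)

```text
t: 12.6
ee_pos: [0.5058, 0.1362, 0.1253]
orientation: [[0.873, 0.158, 0.462], [0.138, -0.987, 0.075], [0.468, -0.002, -0.884]]
wrist_force: [-3.5, -3.0, 4.7]
finger_gap: 0.191
grasp_force: 99.4
```

```bash
python3 -c "
from goal import *
rel(-.008,.12,.05)
from h import *
c,_,_=shot('wrist','w8.png')
c2,_,_=shot('top')
a=cv2.resize(c2[180:290,170:370],(800,440))
b=cv2.resize(c[80:400],(0,0),fx=.5,fy=.5)
cv2.imwrite('pics/m8.png',np.vstack([a,np.pad(b,((0,0),(0,480),(0,0)))])[:,:,::-1])"
```

```text
t 12.6 joints [ 0.0421 -0.1627  2.3152  0.115   0.5081  1.3682] F [-3.5418 -3.047   4.7286] gap 0.1912211765684455
scraper origin in plate -0.009102247637059208 0.12301358878044412 -0.00021229454235621031
shift [-0.0218 -0.0065  0.0449] turn [-0.0015 -0.0022 -0.0004]
```

View pics/m8.png

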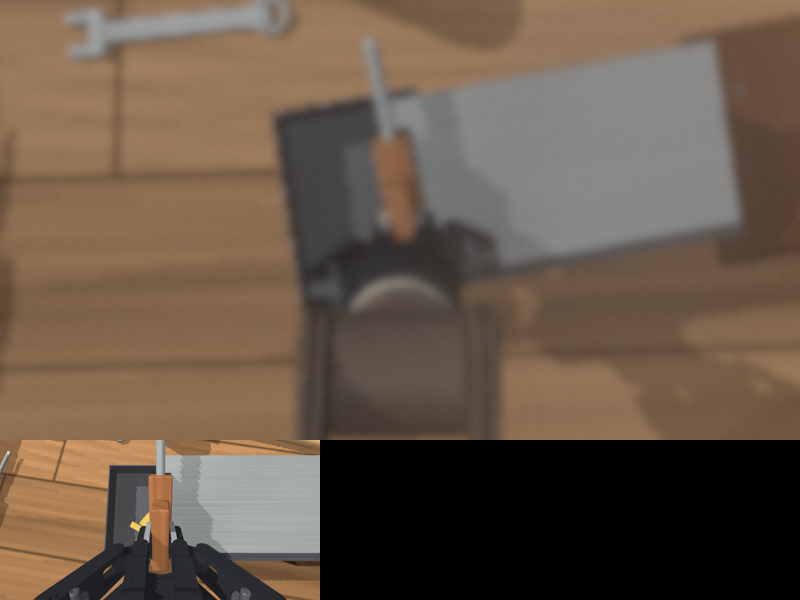

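The plate is empty now. The L piece shows left of the block in the wrist inset, so I'll lift away and check the tray.

>>> arm_command(
  commands=[
    {"tx":-0.005,"ty":0,"tz":0.009,"ax":0,"ay":0,"az":0},
    {"tx":-0.01,"ty":-0.002,"tz":0.02,"ax":0,"ay":0,"az":0},
    {"tx":-0.01,"ty":-0.01,"tz":0.035,"ax":0,"ay":0,"az":0},
    {"tx":0,"ty":-0.03,"tz":0.035,"ax":0,"ay":0,"az":0},
    {"tx":0,"ty":-0.04,"tz":0.03,"ax":0,"ay":0,"az":0},
  ],
)

```text
t: 13.2
ee_pos: [0.4788, 0.0551, 0.2542]
orientation: [[0.874, 0.162, 0.459], [0.142, -0.987, 0.079], [0.465, -0.004, -0.885]]
wrist_force: [1.9, -1.5, -1.5]
finger_gap: 0.194
grasp_force: 98.4
```

```bash
python3 -c "
from goal import *
from h import *
c,W,s=shot('wrist','w9.png');print(s['t'],s['ee_pos'],s['joint_positions'])
ci=c.astype(int);b=cv2.inRange(cv2.cvtColor(c,cv2.COLOR_RGB2HSV),(18,110,90),(32,255,255))
k,l,st,ce=cv2.connectedComponentsWithStats(b)
for i in range(1,k):
    if st[i,4]>60: print(ce[i].round(),st[i,4],np.nanmedian(W[l==i],0))"
```

```text
13.2 [0.4788 0.0551 0.2542] [-0.1821 -0.4621  2.2836  0.211   0.8726  1.1276]
[247. 230.] 951 [0.4935 0.1641 0.0158]
```

View pics/w9.png

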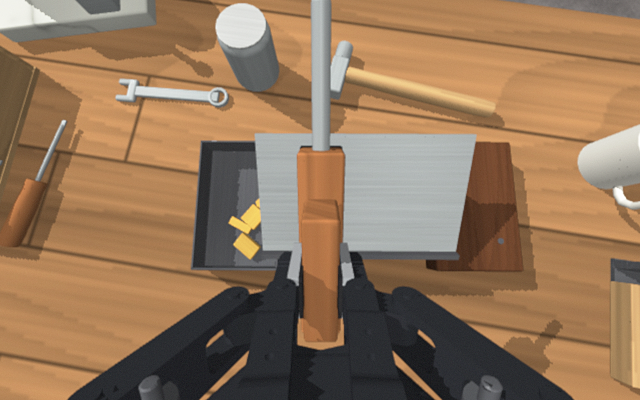

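The tray holds the swept pieces at (245,225), z = 16 mm, and the plate is clean. I'll count them once the arm is out of the top view. Now on to the rest.

>>> arm_command(
  commands=[
    {"tx":0,"ty":-0.04,"tz":0,"ax":-0.0192,"ay":0.1206,"az":0},
    {"tx":0,"ty":-0.04,"tz":0,"ax":-0.0192,"ay":0.1206,"az":0},
    {"tx":0,"ty":-0.04,"tz":0,"ax":-0.0192,"ay":0.1206,"az":0},
    {"tx":0,"ty":-0.04,"tz":0,"ax":-0.0192,"ay":0.1206,"az":0},
    {"tx":0,"ty":-0.04,"tz":0,"ax":0,"ay":0,"az":-0.04},
  ],
)

```text
t: 13.75
ee_pos: [0.4811, -0.1469, 0.2528]
orientation: [[0.993, 0.117, -0.007], [0.117, -0.993, 0.004], [-0.006, -0.005, -1.0]]
wrist_force: [0.4, 0.3, -2.0]
finger_gap: 0.188
grasp_force: 98.7
```

>>> arm_command(
  commands=[
    {"tx":-0.01,"ty":-0.04,"tz":0,"ax":0,"ay":0,"az":-0.04},
    {"tx":-0.02,"ty":-0.04,"tz":0,"ax":0,"ay":0,"az":-0.04},
    {"tx":-0.02,"ty":-0.04,"tz":0,"ax":0,"ay":0,"az":-0.035},
    {"tx":-0.02,"ty":-0.04,"tz":-0.01,"ax":0,"ay":0,"az":0},
    {"tx":-0.02,"ty":-0.04,"tz":-0.02,"ax":0,"ay":0,"az":0},
  ],
)

```text
t: 14.25
ee_pos: [0.3901, -0.3472, 0.2246]
orientation: [[1.0, 0.002, -0.0], [0.002, -1.0, 0.001], [-0.0, -0.001, -1.0]]
wrist_force: [0.0, -0.4, -2.1]
finger_gap: 0.188
grasp_force: 98.7
```

>>> arm_command(
  commands=[
    {"tx":-0.015,"ty":-0.02,"tz":-0.03,"ax":0,"ay":0,"az":0},
    {"tx":0,"ty":0,"tz":-0.01,"ax":0,"ay":0,"az":0},
    {"tx":0,"ty":0,"tz":0,"ax":0,"ay":0,"az":0},
  ],
)

```text
t: 14.55
ee_pos: [0.3743, -0.364, 0.1806]
orientation: [[1.0, 0.001, -0.006], [0.001, -1.0, 0.009], [-0.006, -0.009, -1.0]]
wrist_force: [-0.4, 0.1, -1.9]
finger_gap: 0.192
grasp_force: 98.5
```

```bash
cat > rest.py <<'E'
from h import *
from scipy.spatial.transform import Rotation as R
np.set_printoptions(precision=4,suppress=True)
RX,RY,RA=.4395,-.394,.003
def rel(x,y,z,h=.0342):
    s=robot.observe();c,sn=np.cos(RA),np.sin(RA)
    p=np.array([RX+c*x-sn*y,RY+sn*x+c*y,z+h]);T=np.array([[c,sn,0],[sn,-c,0],[0,0,-1.]])
    print("t",s['t'],"tcp",s['ee_pos'],"F",s['wrist_force'],"M",s['ft_torque'],"q",s['joint_positions'])
    print("shift",p-s['ee_pos'],"turn",R.from_matrix(T@s['orientation'].T).as_rotvec())
E
python3 - <<'E'
from rest import *
rel(-.0755,0,.032)
# scraper pose in hand, seen in the wrist camera, in tool axes
c,W,s=shot('wrist','w10.png')
Q=(W-s['ee_pos'])@s['orientation']
for nm,lo,hi,x0,x1 in [("rod",.005,.03,.062,.14),("blk",-.005,.012,-.07,.065)]:
    m=(abs(Q[...,1])<.02)&(Q[...,2]>lo)&(Q[...,2]<hi)&(Q[...,0]>x0)&(Q[...,0]<x1)
    P=Q[m]; print(nm,m.sum(),P.min(0),P.max(0)) if m.sum() else print(nm,0)
    if m.sum()>30:
        k=np.polyfit(P[:,0],P[:,1],1);kz=np.polyfit(P[:,0],P[:,2],1);print("y-line",k,"z-line",kz)
cols=(Q[...,0]>.07)&(abs(Q[...,1])<.02)&(Q[...,2]<.03)
for a in (.07,.09,.11,.125):
    mm=cols&(abs(Q[...,0]-a)<.006)
    if mm.sum(): print(a,Q[mm].mean(0),Q[mm][:,1].min(),Q[mm][:,1].max(),np.percentile(Q[mm][:,2],5))
shot('top')
d=np.load('last_top.npz');C=d['c'];W=d['W']
b=cv2.inRange(cv2.cvtColor(C,cv2.COLOR_RGB2HSV),(15,80,60),(34,255,255))
b[(abs(W[...,0]-.5)>.14)|(abs(W[...,1]-.16)>.09)]=0
k,l,st,ce=cv2.connectedComponentsWithStats(b)
for i in range(1,k):
    if st[i,4]>5: print(ce[i].round(),st[i,4],np.nanmedian(W[l==i],0))
h=W[...,2];B=(abs(W[...,0]-.41)<.2)&(abs(W[...,1]+.39)<.045)
for lo,hi in [(.066,.08)]:
    print(cv2.minAreaRect(W[(h>lo)&(h<hi)&B][:,:2].astype(np.float32)))
cv2.imwrite('pics/m10.png',np.hstack([cv2.resize(c,(480,300)),cv2.resize(C[190:270,230:310],(300,300),interpolation=cv2.INTER_CUBIC)])[:,:,::-1])
E
```

```text
t 14.55 tcp [ 0.3743 -0.364   0.1806] F [-0.4088  0.1351 -1.9319] M [ 0.0224  0.0072 -0.029 ] q [-0.966   0.0023  1.9907  0.0003  1.1589  0.604 ]
shift [-0.0103 -0.0302 -0.1144] turn [-0.0086 -0.0056  0.0023]
rod 2796 [ 0.062  -0.005   0.0088] [0.1311 0.0051 0.0171]
y-line [ 0.0018 -0.0002] z-line [0.0013 0.0117]
blk 2964 [-0.0593 -0.0148 -0.005 ] [0.065  0.0146 0.0119]
y-line [-0.0131  0.0006] z-line [0.0253 0.003 ]
0.07 [ 0.0731 -0.0001  0.0118] -0.004862953134308757 0.00507032369877185 0.010219458510962212
0.09 [0.0901 0.0001 0.0118] -0.004749374632595265 0.004921192944046674 0.01009086146094308
0.11 [0.11   0.     0.0117] -0.004539638370514246 0.004638122551220773 0.009988805033568535
0.125 [0.1246 0.     0.012 ] -0.004931691740677467 0.005028602270831268 0.010048137054274462
[251. 201.] 91 [0.6328 0.2163 0.0009]
[269. 199.] 8 [ 0.6378  0.1573 -0.0003]
[278. 199.] 14 [0.636  0.1265 0.0014]
[266. 243.] 276 [0.4973 0.1636 0.0146]
[241. 247.] 6 [0.4841 0.2454 0.001 ]
[252. 278.] 181 [0.3864 0.207  0.0008]
[269. 277.] 62 [0.3899 0.1578 0.0008]
[280. 273.] 9 [ 0.404   0.1236 -0.001 ]
[296. 274.] 6 [ 0.3966  0.0737 -0.0008]
[285. 281.] 8 [ 0.3762  0.1098 -0.0006]
[269. 285.] 7 [ 0.3624  0.1578 -0.0001]
[274. 284.] 8 [ 0.368   0.1421 -0.0004]
[251. 286.] 6 [0.3638 0.2143 0.0026]
((0.5661229491233826, -0.3911697566509247), (0.08883310109376907, 0.058517344295978546), 3.1315486431121826)
```

View pics/m10.png

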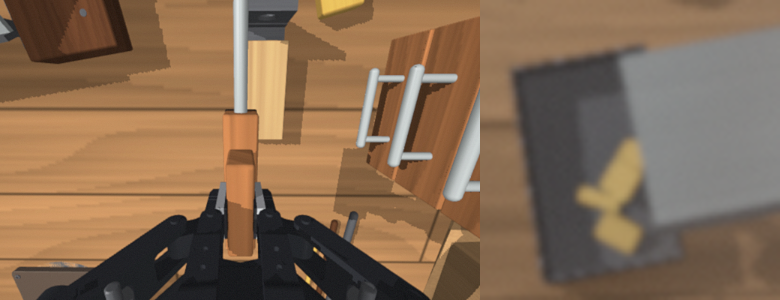

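The left inset shows the scraper straight in the hand, left of the rest. The right inset shows offcuts piled in the tray (625,200); their blob area of about 2650 mm² matches all four pieces together. Next I'll line up with the eye.

>>> arm_command(
  commands=[
    {"tx":-0.01,"ty":-0.01,"tz":-0.01,"ax":0,"ay":0,"az":0.001},
    {"tx":0,"ty":-0.02,"tz":-0.03,"ax":0,"ay":0,"az":0},
    {"tx":0,"ty":0,"tz":-0.035,"ax":0,"ay":0,"az":0},
    {"tx":0,"ty":0,"tz":-0.02,"ax":0,"ay":0,"az":0},
    {"tx":0,"ty":0,"tz":0,"ax":0,"ay":0,"az":0},
  ],
)

```text
t: 15.15
ee_pos: [0.3644, -0.3941, 0.0858]
orientation: [[1.0, 0.004, -0.006], [0.004, -1.0, 0.007], [-0.005, -0.007, -1.0]]
wrist_force: [-0.3, 1.3, -2.0]
finger_gap: 0.193
grasp_force: 98.7
```

>>> arm_command(
  commands=[
    {"tx":0,"ty":0,"tz":0,"ax":0,"ay":0,"az":0},
    {"tx":0,"ty":0,"tz":0,"ax":0,"ay":0,"az":0},
    {"tx":0,"ty":0,"tz":0,"ax":0,"ay":0,"az":0},
  ],
)

```text
t: 15.45
ee_pos: [0.3667, -0.3975, 0.0911]
orientation: [[1.0, 0.004, 0.0], [0.004, -1.0, -0.002], [0.0, 0.002, -1.0]]
wrist_force: [1.0, 0.4, -1.5]
finger_gap: 0.19
grasp_force: 98.7
```

```bash
python3 - <<'E'
from rest import *
rel(-.0755,0,.032)
c,W,s=shot('wrist')
Q=(W-s['ee_pos'])@s['orientation']; h=W[...,2]
# eye plate top: its y range & rest edges, relative to the tool axis, vs the rod
for nm,lo,hi,x0,x1,yb in [("eyetop",.066,.08,.145,.2,.05),("resttop",.026,.034,-.06,.14,.05)]:
    m=(h>lo)&(h<hi)&(Q[...,0]>x0)&(Q[...,0]<x1)&(abs(Q[...,1])<yb)
    print(nm,m.sum(),W[m].min(0),W[m].max(0))
    if m.sum()>20: print(cv2.minAreaRect(W[m][:,:2].astype(np.float32)), np.median(h[m]))
m=(abs(Q[...,1])<.009)&(Q[...,2]>.005)&(Q[...,2]<.02)&(Q[...,0]>.07)&(Q[...,0]<.14)
P=W[m];print("rod",m.sum(),np.polyfit(P[:,0],P[:,1],1),P[:,1].mean(),P[:,0].max(),np.percentile(P[:,2],95))
E
```

```text
t 15.45 tcp [ 0.3667 -0.3975  0.0911] F [ 0.9586  0.4173 -1.5065] M [0.0434 0.0048 0.0294] q [-1.013   0.1541  2.0111 -0.0012  0.9743  0.5549]
shift [-0.0027  0.0033 -0.0249] turn [ 0.0023  0.0003 -0.0006]Traceback (most recent call last):
  File "<stdin>", line 8, in <module>
    return umr_minimum(a, axis, None, out, keepdims, initial, where)
ValueError: zero-size array to reduction operation minimum which has no identity
```

>>> arm_command(
  commands=[
    {"tx":-0.001,"ty":0.0017,"tz":-0.012,"ax":0.001,"ay":0,"az":0},
    {"tx":-0.001,"ty":0.0017,"tz":-0.01,"ax":0.001,"ay":0,"az":0},
    {"tx":0,"ty":0,"tz":-0.003,"ax":0,"ay":0,"az":0},
    {"tx":0,"ty":0,"tz":0,"ax":0,"ay":0,"az":0},
    {"tx":0,"ty":0,"tz":0,"ax":0,"ay":0,"az":0},
  ],
)

```text
t: 16.0
ee_pos: [0.3634, -0.3924, 0.0642]
orientation: [[1.0, 0.004, -0.003], [0.004, -1.0, 0.005], [-0.003, -0.005, -1.0]]
wrist_force: [-3.1, 3.8, 4.9]
finger_gap: 0.192
grasp_force: 99.7
```

```bash
python3 - <<'E'
from rest import *
rel(-.0755,0,.032)
c,W,s=shot('wrist')
Q=(W-s['ee_pos'])@s['orientation']; h=W[...,2]
m=(h>.026)&(h<.034)&(abs(W[...,1]+.394)<.05)
if m.sum(): print(m.sum(),np.nanmin(W[m],0),np.nanmax(W[m],0))
for x in (.40,.43,.46,.49):
    k=m&(abs(W[...,0]-x)<.006)
    if k.sum(): print(x,W[k][:,1].min(),W[k][:,1].max(),np.median(h[k]))
m=(abs(Q[...,1])<.009)&(Q[...,2]>.003)&(Q[...,2]<.02)&(Q[...,0]>.07)&(Q[...,0]<.14)
P=W[m]
if len(P): print("rod",m.sum(),np.polyfit(P[:,0],P[:,1],1),P[:,1].mean(),P[:,0].max(),np.percentile(P[:,2],95))
d=W[(W[...,0]>.5)&(abs(W[...,1]+.394)<.04)]
print(len(d), d[:,2].max() if len(d) else '')
E
```

```text
t 16.0 tcp [ 0.3634 -0.3924  0.0642] F [-3.084   3.7766  4.8623] M [0.4675 0.2244 0.0819] q [-1.0136  0.188   2.031  -0.0001  0.9287  0.5537]
shift [ 0.0006 -0.0018  0.002 ] turn [-0.0051 -0.0033 -0.0006]
15179 [ 0.3749 -0.424   0.0272] [ 0.5005 -0.3636  0.0336]
0.4 -0.4238883211632848 -0.36377968946726313 0.030280218665895687
0.43 -0.42383094278837435 -0.36387739851984024 0.030351687257944817
0.46 -0.42369270398022185 -0.3636920375547774 0.030365516653450338
0.49 -0.42352809374987394 -0.36361349342899996 0.030313676420473085
rod 2513 [ 0.0059 -0.3946] -0.3918821762543739 0.493635166208071 0.05407353628537356
308 0.029969285890687633
```

>>> arm_command(
  commands=[
    {"tx":0,"ty":0,"tz":0.001,"ax":0,"ay":0,"az":0},
    {"tx":0,"ty":0,"tz":0,"ax":0,"ay":0,"az":0},
    {"tx":0,"ty":0,"tz":0,"ax":0,"ay":0,"az":0},
  ],
)

```text
t: 16.35
ee_pos: [0.3635, -0.3925, 0.0643]
orientation: [[1.0, 0.003, -0.002], [0.003, -1.0, 0.004], [-0.002, -0.004, -1.0]]
wrist_force: [-0.8, -0.2, -1.6]
finger_gap: 0.198
grasp_force: 98.9
```

```bash
python3 -c "
from rest import *
rel(-.0755,0,.0315)"
```

```text
t 16.35 tcp [ 0.3635 -0.3925  0.0643] F [-0.7752 -0.1526 -1.603 ] M [-0.0105  0.019   0.0277] q [-1.0135  0.1874  2.0313  0.0002  0.9274  0.554 ]
shift [ 0.0005 -0.0017  0.0014] turn [-0.004  -0.0023 -0.0002]
```

>>> arm_command(
  commands=[
    {"tx":0,"ty":-0.0014,"tz":0.0014,"ax":-0.004,"ay":-0.002,"az":0},
    {"tx":0.005,"ty":0,"tz":0,"ax":0,"ay":0,"az":0},
    {"tx":0.006,"ty":0,"tz":0,"ax":0,"ay":0,"az":0},
    {"tx":0.006,"ty":0,"tz":0,"ax":0,"ay":0,"az":0},
  ],
)

```text
t: 16.75
ee_pos: [0.3814, -0.3943, 0.0663]
orientation: [[1.0, 0.003, 0.0], [0.003, -1.0, -0.001], [0.0, 0.001, -1.0]]
wrist_force: [0.5, -0.4, -3.3]
finger_gap: 0.192
grasp_force: 98.7
```

```bash
python3 -c "
from rest import *
rel(0,0,.0315)"
```

```text
t 16.75 tcp [ 0.3814 -0.3943  0.0663] F [ 0.4661 -0.4049 -3.2509] M [0.0152 0.011  0.0234] q [-0.987   0.2088  2.0012 -0.0003  0.9306  0.5808]
shift [ 0.0581  0.0003 -0.0006] turn [ 0.001   0.0004 -0.0002]
```

>>> arm_command(
  commands=[
    {"tx":0.006,"ty":0,"tz":0,"ax":0,"ay":0,"az":0},
    {"tx":0.006,"ty":0,"tz":0,"ax":0,"ay":0,"az":0},
    {"tx":0.006,"ty":0,"tz":0,"ax":0,"ay":0,"az":0},
  ],
)

```text
t: 17.05
ee_pos: [0.3994, -0.3942, 0.0663]
orientation: [[1.0, 0.003, 0.0], [0.003, -1.0, -0.001], [0.0, 0.001, -1.0]]
wrist_force: [-0.2, 0.4, -0.8]
finger_gap: 0.19
grasp_force: 98.7
```

>>> arm_command(
  commands=[
    {"tx":0.006,"ty":0,"tz":0,"ax":0,"ay":0,"az":0},
    {"tx":0.006,"ty":0,"tz":0,"ax":0,"ay":0,"az":0},
    {"tx":0,"ty":0,"tz":0,"ax":0,"ay":0,"az":0},
  ],
)

```text
t: 17.35
ee_pos: [0.4116, -0.3944, 0.0664]
orientation: [[1.0, 0.004, 0.001], [0.004, -1.0, -0.001], [0.001, 0.001, -1.0]]
wrist_force: [-0.4, 0.5, -2.6]
finger_gap: 0.191
grasp_force: 98.7
```

```bash
python3 -c "
from rest import *
rel(0,0,.0305)"
```

```text
t 17.35 tcp [ 0.4116 -0.3944  0.0664] F [-0.3808  0.4902 -2.5555] M [-0.0156  0.0421 -0.0022] q [-0.9419  0.2511  1.9492 -0.0003  0.94    0.6252]
shift [ 0.0279  0.0004 -0.0017] turn [ 0.0012  0.0006 -0.0009]
```

>>> arm_command(
  commands=[
    {"tx":0.007,"ty":0,"tz":0,"ax":0.001,"ay":0,"az":0},
    {"tx":0.007,"ty":0,"tz":0,"ax":0,"ay":0,"az":0},
    {"tx":0.007,"ty":0,"tz":0,"ax":0,"ay":0,"az":0},
    {"tx":0.007,"ty":0,"tz":-0.0005,"ax":0,"ay":0,"az":0},
    {"tx":0,"ty":0,"tz":-0.0005,"ax":0,"ay":0,"az":0},
  ],
)

```text
t: 17.85
ee_pos: [0.4398, -0.3944, 0.0654]
orientation: [[1.0, 0.004, 0.001], [0.004, -1.0, -0.0], [0.001, 0.0, -1.0]]
wrist_force: [1.0, -0.8, -2.3]
finger_gap: 0.188
grasp_force: 98.7
```

>>> arm_command(
  commands=[
    {"tx":0,"ty":0,"tz":-0.0005,"ax":0,"ay":0,"az":0},
    {"tx":0,"ty":0,"tz":-0.0005,"ax":0,"ay":0,"az":0},
    {"tx":0,"ty":0,"tz":0,"ax":0,"ay":0,"az":0},
  ],
)

```text
t: 18.15
ee_pos: [0.4386, -0.3943, 0.0643]
orientation: [[1.0, 0.003, 0.0], [0.003, -1.0, 0.0], [0.0, -0.0, -1.0]]
wrist_force: [-0.7, 0.2, -2.4]
finger_gap: 0.193
grasp_force: 98.8
```

```bash
python3 -c "
from rest import *
rel(0,0,.03)"
```

```text
t 18.15 tcp [ 0.4386 -0.3943  0.0643] F [-0.6738  0.2099 -2.4099] M [ 0.0116 -0.0101 -0.0133] q [-0.9043  0.2935  1.9003  0.0002  0.948   0.6633]
shift [ 0.0009  0.0003 -0.0001] turn [-0.0003  0.     -0.    ]
```

Not yet in contact; I'll ease down to light contact.

>>> arm_command(
  commands=[
    {"tx":0.0005,"ty":0,"tz":-0.0005,"ax":0,"ay":0,"az":0},
    {"tx":0,"ty":0,"tz":0,"ax":0,"ay":0,"az":0},
  ],
)

```text
t: 18.35
ee_pos: [0.4391, -0.3945, 0.0642]
orientation: [[1.0, 0.003, -0.0], [0.003, -1.0, -0.0], [-0.0, 0.0, -1.0]]
wrist_force: [-1.2, -0.0, 0.8]
finger_gap: 0.191
grasp_force: 99.2
```

>>> arm_command(
  commands=[
    {"tx":0,"ty":0,"tz":-0.0005,"ax":0,"ay":0,"az":0},
    {"tx":0,"ty":0,"tz":0,"ax":0,"ay":0,"az":0},
  ],
)

```text
t: 18.55
ee_pos: [0.4392, -0.3946, 0.0642]
orientation: [[1.0, 0.003, -0.0], [0.003, -1.0, -0.0], [-0.0, 0.0, -1.0]]
wrist_force: [-4.5, 1.6, 5.7]
finger_gap: 0.19
grasp_force: 99.9
```

>>> arm_command(
  commands=[
    {"tx":0,"ty":0,"tz":0.0004,"ax":0,"ay":0,"az":0},
    {"tx":0,"ty":0,"tz":0,"ax":0,"ay":0,"az":0},
    {"tx":0,"ty":0,"tz":0,"ax":0,"ay":0,"az":0},
    {"tx":0,"ty":0,"tz":0,"ax":0,"ay":0,"az":0},
    {"tx":0,"ty":0,"tz":0,"ax":0,"ay":0,"az":0},
  ],
  grip=0.7,
)

```text
t: 19.05
ee_pos: [0.4393, -0.3943, 0.0636]
orientation: [[1.0, 0.003, 0.0], [0.003, -1.0, 0.0], [0.0, -0.0, -1.0]]
wrist_force: [0.4, -0.1, 1.0]
finger_gap: 0.698
grasp_force: 0.0
```

>>> arm_command(
  commands=[
    {"tx":0,"ty":0,"tz":0.01,"ax":0,"ay":0,"az":0},
    {"tx":0,"ty":0,"tz":0.025,"ax":0,"ay":0,"az":0},
    {"tx":0,"ty":0,"tz":0.04,"ax":0,"ay":0,"az":0},
    {"tx":-0.01,"ty":0,"tz":0.045,"ax":0,"ay":0,"az":0},
    {"tx":-0.03,"ty":0.01,"tz":0.03,"ax":0,"ay":0,"az":0},
  ],
)

```text
t: 19.55
ee_pos: [0.4009, -0.3861, 0.2187]
orientation: [[1.0, 0.004, 0.005], [0.005, -1.0, -0.006], [0.005, 0.006, -1.0]]
wrist_force: [-0.3, -1.2, 0.8]
finger_gap: 0.697
grasp_force: 0.0
```

>>> arm_command(
  commands=[
    {"tx":-0.04,"ty":0.01,"tz":0.03,"ax":0,"ay":0,"az":0},
    {"tx":0,"ty":0,"tz":0,"ax":0,"ay":0,"az":0},
    {"tx":0,"ty":0,"tz":0,"ax":0,"ay":0,"az":0},
  ],
)

```text
t: 19.85
ee_pos: [0.36, -0.3749, 0.2449]
orientation: [[1.0, 0.002, 0.003], [0.002, -1.0, -0.003], [0.003, 0.003, -1.0]]
wrist_force: [0.5, -0.6, -0.3]
finger_gap: 0.702
grasp_force: 0.0
```

```bash
python3 - <<'E'
from rest import *
rel(0,0,.03)
c,W,s=shot('wrist');h=W[...,2]
for lo,hi in [(.055,.07),(.055,.066)]:
    m=(h>.056)&(h<hi)&(abs(W[...,0]-.44)<.08)&(abs(W[...,1]+.394)<.04)
    print(cv2.minAreaRect(W[m][:,:2].astype(np.float32)),np.median(h[m]),np.percentile(h[m],[5,95]))
m=(h>.045)&(h<.058)&(W[...,0]>.536)&(W[...,0]<.62)&(abs(W[...,1]+.394)<.02)
if m.sum(): print("rod beyond eye",W[m].min(0),W[m].max(0))
C,W2,_=shot('top'); S,_,_=shot('side')
a=cv2.resize(c[0:240,200:440],(400,400));b=cv2.resize(C[190:270,230:310],(400,400),interpolation=cv2.INTER_CUBIC)
cv2.imwrite('pics/m11.png',np.hstack([a,b])[:,:,::-1]); 
b=cv2.inRange(cv2.cvtColor(S,cv2.COLOR_RGB2HSV),(15,110,90),(32,255,255));b[:215]=0;b[265:]=0;b[:,:300]=0;b[:,375:]=0
print("side brass px in tray",(b>0).sum())
E
```

```text
t 19.85 tcp [ 0.36   -0.3749  0.2449] F [ 0.525  -0.6204 -0.256 ] M [-0.0193 -0.0181 -0.0487] q [-1.0013 -0.0728  1.942   0.0006  1.2687  0.5672]
shift [ 0.0795 -0.0191 -0.1807] turn [0.0029 0.0025 0.0009]
((0.4391425549983978, -0.39512258768081665), (0.11994114518165588, 0.02563837356865406), 0.32063525915145874) 0.06012380493158799 [0.0586 0.0616]
((0.4391425549983978, -0.39512258768081665), (0.11994114518165588, 0.02563837356865406), 0.32063525915145874) 0.060113584213122434 [0.0586 0.0616]
rod beyond eye [ 0.5402 -0.3994  0.0483] [ 0.5476 -0.39    0.0546]
side brass px in tray 672
```

View pics/m11.png

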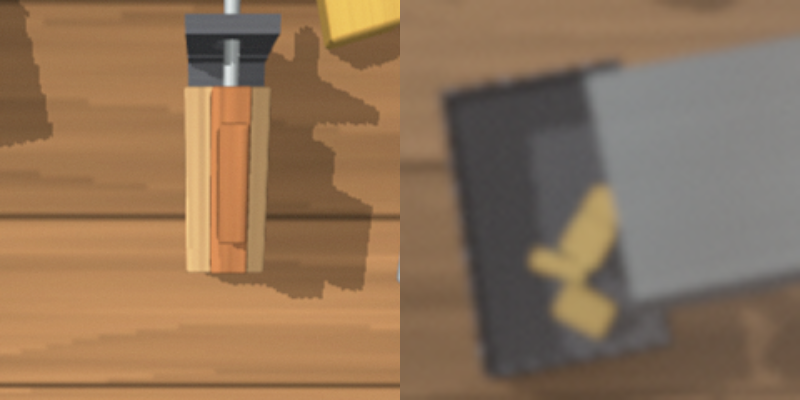

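The left inset shows the scraper lying flat on the rest with its rod through the eye. At right, brass pieces lie in the tray around (575,260). I'll fly over the tray to confirm the count numerically.

>>> arm_command(
  commands=[
    {"tx":0.022,"ty":0.044,"tz":0.01,"ax":0,"ay":0,"az":0},
    {"tx":0.022,"ty":0.044,"tz":0.01,"ax":0,"ay":0,"az":0},
    {"tx":0.022,"ty":0.044,"tz":0.01,"ax":0,"ay":0,"az":0},
    {"tx":0.022,"ty":0.044,"tz":0.01,"ax":0,"ay":0,"az":0},
    {"tx":0.012,"ty":0.046,"tz":0,"ax":0,"ay":0,"az":0},
  ],
)

```text
t: 20.5
ee_pos: [0.4616, -0.1514, 0.2831]
orientation: [[1.0, 0.004, 0.001], [0.004, -1.0, 0.0], [0.001, -0.0, -1.0]]
wrist_force: [1.0, 0.1, -0.5]
finger_gap: 0.701
grasp_force: 0.0
```

>>> arm_command(
  commands=[
    {"tx":0,"ty":0.046,"tz":0,"ax":0,"ay":0,"az":0},
    {"tx":0,"ty":0.046,"tz":0,"ax":0,"ay":0,"az":0},
    {"tx":0,"ty":0.046,"tz":0,"ax":0,"ay":0,"az":0},
    {"tx":0,"ty":0.046,"tz":0,"ax":0,"ay":0,"az":0},
    {"tx":0,"ty":0.046,"tz":0,"ax":0,"ay":0,"az":0},
  ],
)

```text
t: 21.0
ee_pos: [0.4594, 0.0792, 0.2813]
orientation: [[1.0, 0.004, -0.003], [0.004, -1.0, 0.0], [-0.003, -0.0, -1.0]]
wrist_force: [1.4, 0.2, 0.7]
finger_gap: 0.701
grasp_force: 0.0
```

>>> arm_command(
  commands=[
    {"tx":-0.01,"ty":0.046,"tz":0,"ax":0,"ay":0,"az":0},
    {"tx":-0.01,"ty":0.046,"tz":0,"ax":0,"ay":0,"az":0},
    {"tx":-0.01,"ty":0.03,"tz":0,"ax":0,"ay":0,"az":0},
    {"tx":-0.01,"ty":0.03,"tz":0,"ax":0,"ay":0,"az":0},
    {"tx":0,"ty":0,"tz":0,"ax":0,"ay":0,"az":0},
  ],
)

```text
t: 21.5
ee_pos: [0.4182, 0.232, 0.2812]
orientation: [[1.0, 0.009, -0.004], [0.009, -1.0, 0.0], [-0.004, -0.0, -1.0]]
wrist_force: [0.0, -0.7, -0.5]
finger_gap: 0.698
grasp_force: 0.0
```

```bash
python3 - <<'E'
from rest import *
c,W,s=shot('wrist');print(s['t'],s['ee_pos'])
b=cv2.inRange(cv2.cvtColor(c,cv2.COLOR_RGB2HSV),(17,120,70),(34,255,255))
b[(abs(W[...,0]-.52)>.14)|(W[...,1]<-.12)|(W[...,1]>.28)]=0
k,l,st,ce=cv2.connectedComponentsWithStats(b)
for i in range(1,k):
    if st[i,4]>30:
        P=W[l==i]; ax=cv2.minAreaRect(P[:,:2].astype(np.float32)); print(ce[i].round(),st[i],ax,np.percentile(P[:,2],[2,25,50,75,98]))
x0,y0,w,hh=st[1+np.argmax(st[1:,4]),:4]
H=np.where(b>0,np.nan_to_num(W[...,2]*1000).astype(int),0)[y0:y0+hh:3,x0:x0+w:2]
for r in H: print(' '.join('%2d'%v if v else ' .' for v in r))
E
```

```text
21.5 [0.4182 0.232  0.2812]
[371. 107.] [ 346   73   46   71 1357] ((0.49861904978752136, 0.15005826950073242), (0.0687912330031395, 0.07103528082370758), 41.59549331665039) [nan nan nan nan nan]
 .  .  .  .  .  .  .  .  .  .  .  .  .  .  .  . 12 11 11 12  .  .  .
 .  .  .  .  .  .  .  .  .  .  .  .  .  .  . 12 12 11 11 11 12 12  .
 .  .  .  .  .  .  .  .  .  .  .  .  .  . 13 13 12 11 11 13 12 10 12
 .  .  .  .  .  .  .  .  .  .  .  .  .  7 12 12 11 10 12 12 12 10 12
 .  .  .  .  .  .  .  .  .  .  .  .  . 20 20 12 12 10 13 14 12 12 11
 .  .  .  .  .  .  .  .  .  .  .  . 19 20 20 21 21 11 10 11 12 13  .
 .  .  .  .  .  .  .  .  .  .  . 19 21 21 21 20 21 20 22 12 12  .  .
 .  .  .  .  .  .  .  .  .  . 19 21 19 20 21 20 20 20 21 21 21  .  .
 .  .  .  .  .  .  .  .  . 18 20 19 22 20 22 20 21 20 20 21 20  .  .
 .  .  .  .  .  .  .  . 17 20 18 19 18 19 21 19 19 21 21 22  .  .  .
 .  2 13 12  .  .  .  . 20 19 20 20 20 20 19 20 20 21 22  .  .  .  .
 . 10 12 11 10 11 11 11  . 11 17 20 20 20 20 21 20 19  .  .  .  .  .
 5 12 11 11 11 11 10 12  9 10 11 10 17 21 20 21 19  .  .  .  .  .  .
 .  .  2  3 11 10 10 10 10 11 10 11 12  .  5 19  .  .  .  .  .  .  .
 .  .  .  .  .  .  .  5 10 11 11 12  .  .  .  .  .  .  .  .  .  .  .
 .  .  .  .  .  .  .  .  .  . 16  3  .  .  .  .  .  .  .  .  .  .  .
 .  .  .  .  .  .  .  . 15 17 19 18 17  .  .  .  .  .  .  .  .  .  .
 .  .  .  .  .  .  . 13 16 16 16 16 18 19 17  .  .  .  .  .  .  .  .
 .  .  .  .  .  . 14 14 14 14 15 15 16 16 16 19 19  .  .  .  .  .  .
 .  .  .  .  . 12 11 13 12 13 13 14 14 15 16 17 17 17 17  .  .  .  .
 .  .  .  .  .  . 10 12 11 13 13 14 14 13 14 15 17 17 15  .  .  .  .
 .  .  .  .  .  .  .  .  3 12 12 12 12 15 13 13 14  .  .  .  .  .  .
 .  .  .  .  .  .  .  .  .  .  . 11 12 12 12 12  .  .  .  .  .  .  .
 .  .  .  .  .  .  .  .  .  .  .  .  . 10 13  .  .  .  .  .  .  .  .
```

The heights resolve four pieces inside the tray: one flat at 12 mm, one stacked at 20 mm, the L at 11 mm, and one leaning at 11–19 mm. No brass shows on the plate or the bench around it.

```bash
python3 -c "
from station import robot
print(robot.close_job())"
```

```text
the job is handed in; nothing more can be done
None
```

I swept all four offcuts into the tray, put the scraper flat on the rest with its rod through the eye, let go, and handed the job in at about 21.5 s; the verdict was not shown.

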